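# Clamp a separation column with the vise's extension bar

### The arm

A 6-joint arm with a two-finger parallel gripper is mounted at the origin on the work surface; the furniture and walls round the work are solid. World frame = base frame: x ahead of the robot, y to its left, z up, the work surface at z = 0. Lengths are in m, angles in rad, forces in N, time in s.
With the tool pointing down it reaches from about 0.375 to 0.975 m from the base axis. Payload 3.8 kg.
Tool frame: the origin (TCP) lies on the centre line of the jaws, within the pads' length; the fingertips stand 14 mm ahead of it and the grasp point (between the pads) lies 5 mm behind it; z points along the fingers, y is the line along which they close (so a half turn about z gives the same grasp; the last joint's range is limited). The gripper opens to 85 mm and grips with 20 to 120 N. Pads are 22 mm wide; open, the fingers measure 114 mm over their backs; the gripper's body (76 mm by 85 mm) begins 54 mm behind the grasp point. The pads swing forward as they close: fully open they stand 13 mm farther back than shut.
Start: joints at [1.211, 0.264, 1.604, -0, 1.274, -0.037], TCP at [0.214, 0.64, 0.245] pointing down, gripper open.
Joint ranges: [-2.63, 2.63], [-0.94, 2.18], [0.31, 2.57], [-1.31, 4.45], [0, 2.66], [-2.55, 2.55]. Speed limits (rad/s): [2.57, 2.57, 3.14, 3.14, 3.14, 3.14].

### API

Orientations are given as a rotation vector (axis times angle).
In Python, from workcell import bot, eyes, spot_in gives the robot as it stands.
- The arm moves only by the tool carry_out, never from a script. Its argument "series" is text: rows parted by semicolons, each of 4 numbers parted by spaces: the shift along the world's x, y, z in m, then the turn about the world's z in degrees. In form: tx ty tz roll; .... A call has 1 to 20 rows; each row shifts and turns the commanded pose from where the row before left it; what a row does not reach is not made up. A row lasts 1/8 s, in which the tool goes at most 62.5 mm and 10.7 degrees, less where a joint would pass 70% of its speed; a pose out of reach is approached as far as the arm can. A call is refused whole if a number of a shift passes 0.0625 or a number of a turn 10.7, either way. A call with a gripper value outside its range is refused whole. "jaw" is the gripper command: -1 is shut, 1 is fully open, values between are in proportion, set as the call begins (left out, the last holds). The fingers move at their own pace and stop on an object; "grip_force" is the grip in N (left out, the last holds). Time passes only in rows, so rows that do not move let the fingers close. It gives the time, the measured TCP pose, the force, the opening and the grip force at its end, in the units of the state.
- bot.read_state(): the state, without advancing time (a new reading comes with each control period).
- eyes.read_camera(name): name is "side" or "top"; returns (picture, depth): 384x512x3 uint8, blue, green, red; 384x512 float32, m along the optical axis (not along the pixel's ray), 0 where there is no reading.
- eyes.get_calibration(name): a dict with "K" (3x3 intrinsics, pixels), "position" and "rotation" of the camera in the world. Camera axes: x right, y down, z forward; pixel columns grow to the right and rows downward; lengths in m; the calibration is good to about 2 mm. A picture is of the moment at which its call begins. get_calibration takes no time and is no camera call.
- bot.finish_job(): hands the job in; it is judged then, once.
Trained networks look in the newest picture that a camera, given by its name, has taken for a name from the list of things; names that differ only in an ending like _2 or _b are one class to them, and where a whole thing is asked for, a point or a joint stands for the part that bears it (a point fixed in the world has none). Each returns a list of dicts, best first, with "score" (0 to 1); they miss things now and then, are a little off and sometimes report something else, mostly with a low value. They report only what shows in the picture. A call takes as long as a camera call.
- spot_in(camera, target): "rect" ([centre column, centre row, width, height] in pixels, round what is visible of it).
The state is a dict: "time": time; "q": joint angles; "joint_vel": joint speeds; "joint_torque": joint torques, N m; "tool_pos": TCP position; "tcp_rot": TCP orientation; "wrist_force": force on the tool from outside, world axes, zero at the start; "torque": the same for the moment, N m; "width": opening from 0.0 (shut) to 1.0 (fully open); "grip_force": force on a finger pad.
Only numpy, scipy, OpenCV 4.12 (cv2) and the standard library are available. Lean on these libraries where they do the work, as an engineer would, in place of code of your own. Each camera call takes 0.05 s, during which the arm holds its last target. There are 200 camera calls.

### The job

A steel separation column lies loose between the jaws of the small column vise and has to be clamped so that its end fittings can be undone. Take the square extension bar from its rest, slip it fully over the vise's short square handle, and with the bar swing the handle past the clamp's dead point and ease it onto its stop: keep the bar on the handle and in hand until it rests there, so that the clamp cannot snap over by itself, do not lean on the stop, and never touch the handle with the gripper. Then draw the bar off, lay it back in both notches of its rest, and leave the column clamped and the spanner, flask and beaker where they stand.

Things in the scene. Friction and masses are not known exactly. Their poses are not given: they have to be found in the camera images.
- vise: grey metal base plate, 105 x 262 x 12 mm, fixed to the bench, with a push-type over-center toggle clamp lying flat (it moves in the horizontal plane only) and a fixed jaw at the far end. Origin: on the handle's upright pivot axis at bench height; +y runs from the pivot to the jaws, +z up. Plate: y -50 to +212 mm, x -53 to +53 mm; nothing on it is higher than 57 mm
- handle_pivot (a point): on the handle's upright pivot axis, 46 mm above the bench. At the dead point the handle points along the vise's -y. Past it the clamp pulls the handle on (up to 1.4 N m) until it meets a rigid, adjustable stop screw 0.04 to 0.36 rad past the dead point, set differently each time. From the dead point on, more than about 10 N of push at the bar's sleeve strains handle and stop
- clamp_handle: short steel handle. Origin: on the pivot axis at bench height; it points along its own -y, axis 46 mm above the bench. Starts 1.1 to 1.2 rad anticlockwise (from above) of the dead point, is thrown clockwise. Swings freely until 0.55 rad before the dead point; then takes up to 1.6 N m (10 N at the bar's sleeve), most at 0.3 rad, none at the dead point; 20 N strains it. The gripper must not touch it
- handle_tip (a point): centre of the tip of the handle's stub, 99.5 mm from the pivot axis, 46 mm above the bench. The stub is 13 mm square and 55.5 mm long from shoulder to tip; its last 8.5 mm is a stepped nose (10 mm square for 5 mm, then 6.5 mm square)
- handle_shoulder (a point): centre of the handle's square shoulder (18 mm), 44 mm from the pivot axis, 46 mm above the bench; the bar is fully on when its mouth meets it
- moving_jaw: spring-backed moving jaw, 80 mm wide, rubber face, pushed along the vise's +y onto the column by the handle through a link and plunger. Origin on the jaw's back, at bench height
- column: steel separation column, 167 mm long, 15 mm across its end fittings, tube 9.6 mm, lying along the vise's x on the ledge between the jaws, fittings sticking out at both sides. Origin: underside of its middle; long axis = its y
- extension_bar: square steel tube, 205 mm long, 20 x 20 mm, 0.22 kg, with a black ribbed sleeve, 24 x 24 mm, round its rear part (x -75 to +35 mm). Origin: on its axis, in the sleeve, the place to grip, across the flats; +x along the bar to its open mouth, 130 mm ahead; rear end 75 mm behind
- bar_mouth (a point): centre of the bar's open mouth: a square hole 14.5 mm wide, 62 mm deep, level with the outer faces (0.75 mm clearance on each side of the handle's stub)
- bar_rest: fixed stand holding the bar level: two grey notched posts on a plate 200 x 60 x 8 mm. Origin: plate underside, beneath the bar's origin (bar axis 45.5 mm above the bench); +x the way the mouth points. Posts, 12 mm thick, cheeks 55 mm high, at x +90 mm (takes the tube) and -60 mm (takes the sleeve); notches 1 to 2 mm wider than the bar per side at the bottom, wider above; free for fingers between
- spanner: open-ended spanner, 132 mm, lying flat on the bench (bystander). Origin: underside of its middle
- flask: volumetric flask, 49 mm wide, 148 mm tall (bystander). Origin: underside
- beaker: glass beaker, 53 mm wide, 69 mm tall (bystander). Origin: underside

How it is judged:
On the way, in this order (a step that is already met when the one before it is completed fails the run):
1. the held bar is fully over the handle's stub, the clamp still open (distance between bar_mouth and handle_shoulder below 0.014 m and angle between the x axis of extension_bar and the y axis of clamp_handle, either way round below 0.12 rad and contact force between the fingers and extension_bar above 2 N and x of handle_tip in the frame of vise above 0.05 m), for 0.1 s.
2. the handle has been swung past the dead point with the bar, which is still held (distance between bar_mouth and handle_shoulder below 0.014 m and angle between the x axis of extension_bar and the y axis of clamp_handle, either way round below 0.12 rad and contact force between the fingers and extension_bar above 2 N and x of handle_tip in the frame of vise below -0.0045 m), for 0.1 s.
At the end, for the whole second after the job is handed in: handle past the dead point, on its stop; the moving jaw presses the column (over 30 N), column within 30 mm of the middle and 0.1 rad of the jaws; bar still, lying in both notches of its rest (within 20 mm lengthwise, 6 mm sideways, 5 mm in height, 0.06 rad) (x of handle_tip in the frame of vise below -0.0045 m and contact force between column and moving_jaw above 30 N and angle between the y axis of column and the x axis of vise, either way round below 0.1 rad and x of column in the frame of vise between -0.03 and 0.03 m and x of extension_bar in the frame of bar_rest between -0.02 and 0.02 m and y of extension_bar in the frame of bar_rest between -0.006 and 0.006 m and z of extension_bar in the frame of bar_rest between 0.04 and 0.05 m and angle between the x axis of extension_bar and the x axis of bar_rest, either way round below 0.06 rad and horizontal distance between bar_mouth and bar_rest above 0.1 m and linear speed of extension_bar below 0.02 m/s and angular speed of clamp_handle below 0.05 rad/s); the robot touches nothing.
It fails at once if the gripper or arm touches the clamp's handle (it is to be moved with the bar only) (contact force between any of the fingers, the arm and clamp_handle above 1 N).
It fails at once if the clamp snaps over by itself, the bar let go or drawn off before the handle is on its stop (angular speed of clamp_handle above 0.5 rad/s and x of handle_tip in the frame of vise below 0.03 m and (contact force between the fingers and extension_bar below 0.5 N or distance between bar_mouth and handle_shoulder above 0.02 m)).
It fails at once if the handle is strained: bar on handle over 75 N in all contacts (20 N at the sleeve), or over 46 N past the dead point (contact force between extension_bar and clamp_handle above 75 N or (contact force between extension_bar and clamp_handle above 46 N and x of handle_tip in the frame of vise below -0.003 m)).
It fails at once if the spanner, flask or beaker is moved by more than 20 mm (distance of any of spanner, flask, beaker from where it was at the start of the episode above 0.02 m).
It also fails if it takes over 72 s, if anything falls off the work surface, if the arm or the gripper's body presses on something with over 40 N, if the wrist force passes 120 N, or if a joint passes its speed limit or range.

## Working session

There is one attempt and no reset: what is moved stays moved. The work goes in short steps, Python scripts to look and compute and a tool call to move; the robot and the scene stay as the last step left them, time stands still between calls to the robot, and variables do not carry over. Pictures are saved under pics/ and viewed, at most 10 in all, crops included, and the job is handed in when it is done.

Besides the shell and the picture viewer there is one more tool, called after "Emit:" as name(argument=value, ...) on one line, values as JSON. carry_out: Moves the arm, as the interface text tells. Its arguments: {"type":"object","properties":{"series":{"type":"string"},"jaw":{"type":"number"},"grip_force":{"type":"number"}},"required":["series"]}

```bash
mkdir -p pics; ls
python3 - <<'E'
from workcell import bot, eyes, spot_in
import cv2, numpy as np
for c in ("top","side"):
    p,d=eyes.read_camera(c); cv2.imwrite(f"pics/{c}0.png",p); np.savez(f"{c}0.npz",p=p,d=d)
    k=eyes.get_calibration(c); print(c,k)
    for n in ("vise","clamp_handle","handle_tip","extension_bar","bar_mouth","bar_rest","moving_jaw","column","spanner","flask","beaker"):
        r=spot_in(c,n); print(n,[(np.round(x["rect"]).tolist(),round(x["score"],2)) for x in r[:2]])
print(bot.read_state())
E
```

```text
pics
top {'K': array([[428.79394203,   0.        , 251.54122321],
       [  0.        , 428.79394203, 189.82369232],
       [  0.        ,   0.        ,   1.        ]]), 'position': array([ 0.27848493, -0.04386711,  1.30317213]), 'rotation': array([-2.16823883,  2.13276484, -0.12721535])}
vise [([204.0, 182.0, 88.0, 56.0], 0.79)]
clamp_handle [([228.0, 178.0, 28.0, 43.0], 0.85)]
handle_tip []
extension_bar [([351.0, 186.0, 22.0, 67.0], 0.56)]
bar_mouth [([354.0, 182.0, 23.0, 71.0], 0.92), ([349.0, 184.0, 32.0, 68.0], 0.25)]
bar_rest []
moving_jaw [([186.0, 191.0, 7.0, 30.0], 0.63)]
column []
spanner []
flask [([411.0, 165.0, 25.0, 22.0], 0.81), ([227.0, 178.0, 29.0, 42.0], 0.51)]
beaker [([118.0, 156.0, 24.0, 20.0], 0.59)]
side {'K': array([[413.48626206,   0.        , 260.81160285],
       [  0.        , 413.48626206, 188.45970253],
       [  0.        ,   0.        ,   1.        ]]), 'position': array([ 0.28996092, -0.92541512,  0.89175584]), 'rotation': array([-2.29131069,  0.22740167, -0.07173285])}
vise [([262.0, 175.0, 62.0, 69.0], 0.95)]
clamp_handle [([268.0, 182.0, 47.0, 11.
[... 468 characters left out ...]
, 232.0, 45.0, 19.0], 0.45)]
{'time': 1.2, 'q': array([ 1.21110996e+00,  2.63894296e-01,  1.60399010e+00,  1.80329556e-05,
        1.27367821e+00, -3.69279406e-02]), 'joint_vel': array([ 0.00127005,  0.00293106, -0.00074676, -0.00170854, -0.00311893,
        0.00145421]), 'joint_torque': array([ 1.07255411e-03, -5.15065312e+01, -3.67735398e+01, -2.67754222e-04,
        7.51071293e-04,  1.03427453e-05]), 'tool_pos': array([0.21411582, 0.64014794, 0.24528892]), 'tcp_rot': array([-5.04796434e-01, -3.10076054e+00, -5.16015289e-05]), 'wrist_force': array([ 0.04630844, -0.69587968, -0.62805366]), 'torque': array([0.0047071 , 0.01993845, 0.04547183]), 'grip_force': 0.0, 'width': 0.9972932905562706}
```

Run:
```python
import cv2, numpy as np
p=cv2.imread("pics/top0.png")
cv2.imwrite("pics/topc.png",cv2.resize(p[110:260,140:390],None,fx=3.2,fy=3.2,interpolation=cv2.INTER_CUBIC))
p=cv2.imread("pics/side0.png")
cv2.imwrite("pics/sidec.png",cv2.resize(p[110:360,180:400],None,fx=2.4,fy=2.4,interpolation=cv2.INTER_CUBIC))
```

```text
(no output)
```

View pics/topc.png

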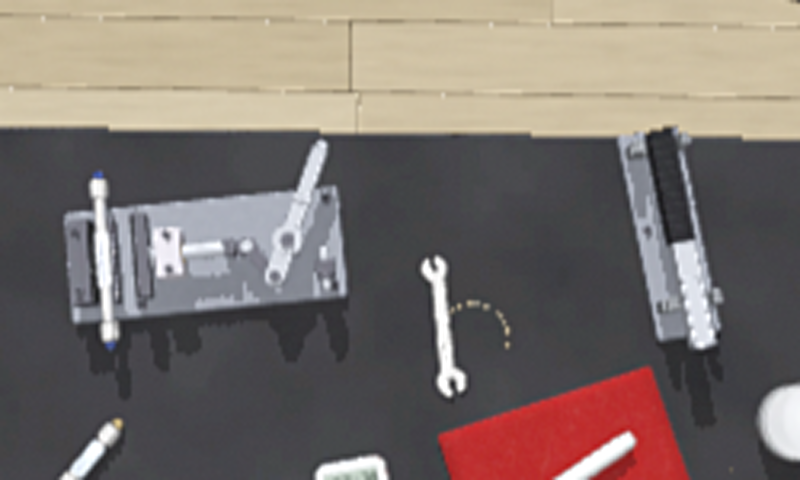

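View pics/sidec.png

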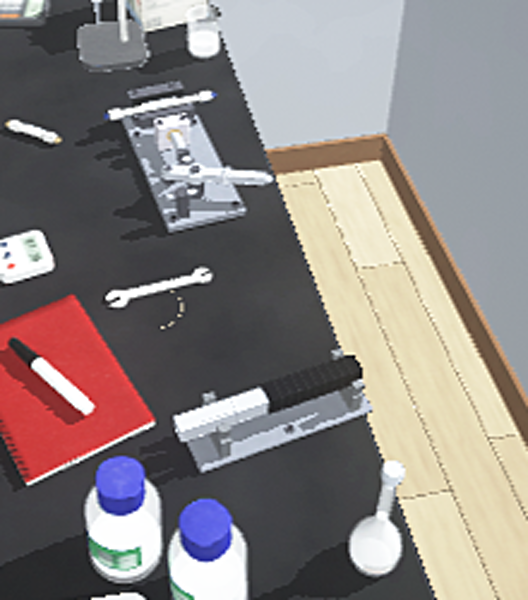

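The top view shows the vise at left: jaws toward +y, handle from its pivot at about (230,185) px to its tip at (240,156) px, pointing up toward +x. The bar lies in its rest at right, mouth pointing down at about (360,217) px. The side view agrees, and the spanner lies flat between the two.

```bash
cat > h.py <<'E'
import numpy as np, cv2
from scipy.spatial.transform import Rotation as R
from workcell import bot, eyes, spot_in
def cal(c):
    k=eyes.get_calibration(c); return k["K"],np.array(k["position"]),R.from_rotvec(k["rotation"]).as_matrix()
def cloud(c,d):
    K,t,r=cal(c); v,u=np.mgrid[:d.shape[0],:d.shape[1]]
    P=np.stack([(u-K[0,2])/K[0,0]*d,(v-K[1,2])/K[1,1]*d,d],-1)@r.T+t
    P[d<=0]=np.nan; return P
def proj(c,P):
    K,t,r=cal(c); q=(np.atleast_2d(P)-t)@r; return q[:,:2]/q[:,2:]*[K[0,0],K[1,1]]+K[:2,2]
def onplane(c,uv,z):
    K,t,r=cal(c); uv=np.atleast_2d(uv); ray=np.c_[(uv-K[:2,2])/[K[0,0],K[1,1]],np.ones(len(uv))]@r.T
    return t+ray*((z-t[2])/ray[:,2])[:,None]
def axis(Q):
    c=Q.mean(0); w=np.linalg.svd(Q-c)[2][0]; s=(Q-c)@w; return c,w,s.min(),s.max()
E
python3 - <<'E'
from h import *
np.set_printoptions(precision=4,suppress=True)
for c in("top","side"):
    f=np.load(c+"0.npz"); d=f["d"]; P=cloud(c,d); z=P[...,2]
    print(c, "bench z", np.nanmedian(P[180:215,250:320,2]) if c=="top" else np.nanmedian(P[225:245,200:230,2]))
    img=f["p"].astype(int)
    boxes={"top":{"hand":(154,192,222,244),"bar":(148,222,335,370),"vise":(150,215,158,250)},"side":{"hand":(172,192,244,296),"bar":(252,296,250,335)}}[c]
    for n,(a,b,e,g) in boxes.items():
        Q=P[a:b,e:g].reshape(-1,3); m=(Q[:,2]>0.03)&(Q[:,2]<0.075)
        q=Q[m]; print(n,len(q),"z pct",np.percentile(q[:,2],[5,25,50,75,95]))
        if n!="vise":
            if n=="bar": q=q[q[:,2]>0.05]
            C,w,lo,hi=axis(q[:,:2]); print("  axis",C,w,np.degrees(np.arctan2(w[1],w[0])),"ends",C+w*lo,C+w*hi, hi-lo)
# top vise region: print height map mm
P=cloud("top",np.load("top0.npz")["d"]); 
print((P[150:194,222:246,2]*1000).round().astype(int)[::2])
print((P[148:222:3,335:368,2]*1000).round().astype(int))
E
```

```text
top bench z -0.001258133060604738
hand 249 z pct [0.0458 0.0498 0.0522 0.0541 0.0571]
  axis [0.4793 0.025 ] [-0.9668  0.2557] 165.1846788166892 ends [0.5478 0.0068] [0.431  0.0377] 0.12088322258340964
bar 707 z pct [0.0384 0.052  0.0549 0.0571 0.06  ]
  axis [ 0.4674 -0.325 ] [-0.9808 -0.1952] -168.74239866430474 ends [ 0.5642 -0.3057] [ 0.3644 -0.3455] 0.203653175532918
vise 1235 z pct [0.0345 0.0405 0.0477 0.0515 0.0553]
side bench z -0.0005922016461016311
hand 380 z pct [0.0353 0.043  0.049  0.0515 0.0543]
  axis [0.4665 0.0278] [ 0.9353 -0.3537] -20.71668727512555 ends [0.4126 0.0482] [ 0.5445 -0.0017] 0.14108379093046186
bar 1095 z pct [0.036  0.047  0.0539 0.0558 0.0581]
  axis [ 0.4642 -0.329 ] [-0.9838 -0.1791] -169.68102530602852 ends [ 0.5643 -0.3108] [ 0.3627 -0.3475] 0.20496269207682444
[[                   2                    3                   -9
                    -3                    0                    6
                     0                   -4                    1
                    -1                    1                   -2
                    -6       
[... 28229 characters left out ...]
           -1                   -5                   -1
                    -2                    0                    2
                     0                   -1                    1
                    -4                   -4                   -1
                    -3                   -2                   -1
                    -3                   -5                   -5
                     1                   -3                   -1
                    -3                   -2                   -3
                     1                   -1                    5]]<stdin>:16: RuntimeWarning: invalid value encountered in cast
<stdin>:17: RuntimeWarning: invalid value encountered in cast
```

```bash
cat > fit.py <<'E'
from h import *
from scipy.optimize import minimize
def box(o,a,x0,x1,w,z0,z1):
    e=np.array([np.cos(a),np.sin(a)]); n=np.array([-e[1],e[0]])
    return np.array([[*(o+e*x+n*y),z] for x in(x0,x1) for y in(-w/2,w/2) for z in(z0,z1)])
def boxes(kind,p):
    o,a=np.array(p[:2]),p[2]
    if kind=="hand":   # o = pivot, a = direction of handle
        return [box(o,a,.044,.091,.013,.0395,.0525),box(o,a,.091,.096,.010,.041,.051),box(o,a,.096,.0995,.0065,.04275,.04925)],[(.052,.14)]
    z=p[3] if len(p)>3 else .0455
    return [box(o,a,.035,.13,.020,z-.01,z+.01),box(o,a,-.075,.035,.024,z-.012,z+.012)],[(-.11,-.075),(-.045,.08),(.105,.16)]
S=4
def render(c,hulls):
    m=np.zeros((384*S,512*S),np.uint8)
    for b in hulls:
        q=(proj(c,b)+.5)*S-.5
        h=cv2.convexHull(np.round(q*16).astype(np.int32)); cv2.fillConvexPoly(m,h,255,shift=4)
    return cv2.resize(m,(512,384),interpolation=cv2.INTER_AREA)/255.
def fit(kind,p0,depths,zmin=.028,zmax=.08,win=.035):
    D=[]
    for c,d in depths.items():
        P=cloud(c,d); M=((P[...,2]>zmin)&(P[...,2]<zmax)).astype(float)
        W=np.zeros(M.shape)
        for lo,hi in boxes(kind,p0)[1]: W=np.maximum(W,render(c,[box(np.array(p0[:2]),p0[2],lo,hi,2*win,.044,.048)]))
        D.append((c,M,W))
    f=lambda p: sum((W*(render(c,boxes(kind,p)[0])-M)**2).sum() for c,M,W in D)
    best=None
    for k in range(4):
        s=.006/(k+1); x0=p0 if best is None else best.x
        sim=np.vstack([x0]+[np.array(x0)+np.eye(len(p0))[i]*(s if i!=2 else .08/(k+1)) for i in range(len(p0))])
        r=minimize(f,x0,method="Nelder-Mead",options=dict(initial_simplex=sim,xatol=1e-5,fatol=1e-3))
        if best is None or r.fun<best.fun: best=r
    return best.x,best.fun,[W.sum() for _,_,W in D]
E
python3 - <<'E'
from fit import *
np.set_printoptions(precision=4,suppress=True)
d={c:np.load(c+"0.npz")["d"] for c in("top","side")}
for kind,p0 in(("hand",[.455,.032,-.35]),("bar",[.491,-.320,-2.95])):
    for cs in(("top",),("side",),("top","side")):
        print(kind,cs,*fit(kind,p0,{c:d[c] for c in cs}))
P=cloud("top",d["top"]); q=P[145:215,155:255].reshape(-1,3); q=q[(q[:,2]>.006)&(q[:,2]<.02)]
r=cv2.minAreaRect((q[:,:2]*1000).astype(np.float32)); print("vise plate",r)
for c in d:
    q=cloud(c,d[c]).reshape(-1,3); q=q[(q[:,2]>.15)&(q[:,0]>.1)&(q[:,0]<.8)&(abs(q[:,1])<.75)]
    b=np.round(q/.05).astype(int); u,n=np.unique(b[:,:2],axis=0,return_counts=True)
    print([(x*.05).round(2).tolist()+[round(b[(b[:,:2]==x).all(1),2].max()*.05,2)] for x,k in zip(u,n) if k>8])
E
```

```text
hand ('top',) [ 0.4537  0.0369 -0.3208] 3.152873088027983 [np.float64(700.5686274509803)]
hand ('side',) [ 0.4523  0.0349 -0.3179] 3.322906875937611 [np.float64(470.21176470588233)]Traceback (most recent call last):
  File "<stdin>", line 6, in <module>
  File "fit.py", line 31, in fit
    r=minimize(f,x0,method="Nelder-Mead",options=dict(initial_simplex=sim,xatol=1e-5,fatol=1e-3))
    res = _minimize_neldermead(fun, x0, args, callback, bounds=bounds,
                               **options)
    fsim[j] = func(sim[j])
              ~~~~^^^^^^^^
    fx = function(np.copy(x), *(wrapper_args + args))
  File "fit.py", line 26, in <lambda>
    f=lambda p: sum((W*(render(c,boxes(kind,p)[0])-M)**2).sum() for c,M,W in D)
                ~~~^^^^^^^^^^^^^^^^^^^^^^^^^^^^^^^^^^^^^^^^^^^^^^^^^^^^^^^^^^^^
  File "fit.py", line 26, in <genexpr>
    f=lambda p: sum((W*(render(c,boxes(kind,p)[0])-M)**2).sum() for c,M,W in D)
                        ~~~~~~^^^^^^^^^^^^^^^^^^^^
  File "fit.py", line 16, in render
    q=(proj(c,b)+.5)*S-.5
       ~~~~^^^^^
  File "h.py", line 11, in proj
    K,t,r=cal(c); q=(np.atleast_2d(P)-t)@r; return q[:,:2]/q[:,2:]*[K[0,0],K[1,1]]+K[:2,2]
          ~~~^^^
  File "h.py", line 5, in cal
    k=eyes.get_calibration(c); return k["K"],np.array(k["position"]),R.from_rotvec(k["rotation"]).as_matrix()
ValueError: time passes only in moves, steps and waits
```

```bash
sed -i 's/^def cal(c):/from functools import lru_cache\n@lru_cache(None)\ndef cal(c):/' h.py
python3 - <<'E'
from fit import *
np.set_printoptions(precision=4,suppress=True)
d={c:np.load(c+"0.npz")["d"] for c in("top","side")}
for kind,p0 in(("hand",[.455,.032,-.35]),("bar",[.491,-.320,-2.95])):
    for cs in(("top",),("side",),("top","side"))[(2 if kind=="hand" else 0):]:
        print(kind,cs,*fit(kind,p0,{c:d[c] for c in cs}))
P=cloud("top",d["top"]); q=P[145:215,155:255].reshape(-1,3); q=q[(q[:,2]>.006)&(q[:,2]<.02)]
r=cv2.minAreaRect((q[:,:2]*1000).astype(np.float32)); print("vise plate",r)
for c in d:
    q=cloud(c,d[c]).reshape(-1,3); q=q[(q[:,2]>.15)&(q[:,0]>.1)&(q[:,0]<.8)&(abs(q[:,1])<.75)]
    b=np.round(q/.05).astype(int); u,n=np.unique(b[:,:2],axis=0,return_counts=True)
    print([(x*.05).round(2).tolist()+[round(b[(b[:,:2]==x).all(1),2].max()*.05,2)] for x,k in zip(u,n) if k>8])
E
```

```text
hand ('top', 'side') [ 0.4535  0.0363 -0.3219] 10.467227778154706 [np.float64(700.5686274509803), np.float64(470.21176470588233)]
bar ('top',) [ 0.4918 -0.3212 -2.9516] 24.205455277382 [np.float64(1780.1882352941175)]
bar ('side',) [ 0.4897 -0.3226 -2.9538] 45.13623297223541 [np.float64(2170.7764705882355)]
bar ('top', 'side') [ 0.4909 -0.3216 -2.9509] 77.2188223835478 [np.float64(1780.1882352941175), np.float64(2170.7764705882355)]
vise plate ((472.8292236328125, 117.95532989501953), (195.0475311279297, 266.2142639160156), 3.772632122039795)
[[0.1, -0.7, np.float64(0.15)], [0.1, 0.0, np.float64(0.25)], [0.1, 0.1, np.float64(0.75)], [0.1, 0.15, np.float64(0.75)], [0.1, 0.2, np.float64(0.75)], [0.1, 0.25, np.float64(0.75)], [0.1, 0.3, np.float64(0.75)], [0.15, -0.7, np.float64(0.15)], [0.15, 0.25, np.float64(0.7)], [0.15, 0.3, np.float64(0.7)], [0.2, -0.7, np.float64(0.15)], [0.25, -0.7, np.float64(0.15)], [0.3, -0.7, np.float64(0.15)], [0.35, 0.35, np.float64(0.3)], [0.35, 0.45, np.float64(0.3)], [0.35, 0.5, np.float64(0.3)], [0.4, 0.35, np.float64(0.3)], [0.4, 0.4, np.float64(0.3)],
[... 154 characters left out ...]
1, 0.0, np.float64(0.25)], [0.15, -0.7, np.float64(0.45)], [0.2, -0.7, np.float64(0.45)], [0.2, 0.55, np.float64(0.35)], [0.2, 0.6, np.float64(0.45)], [0.2, 0.65, np.float64(0.45)], [0.2, 0.7, np.float64(0.3)], [0.25, -0.75, np.float64(0.45)], [0.25, -0.7, np.float64(0.45)], [0.25, 0.6, np.float64(0.45)], [0.25, 0.65, np.float64(0.4)], [0.25, 0.7, np.float64(0.35)], [0.3, -0.75, np.float64(0.45)], [0.3, -0.7, np.float64(0.45)], [0.35, 0.35, np.float64(0.3)], [0.35, 0.45, np.float64(0.3)], [0.35, 0.5, np.float64(0.3)], [0.4, 0.35, np.float64(0.3)], [0.4, 0.4, np.float64(0.3)], [0.4, 0.45, np.float64(0.3)], [0.4, 0.5, np.float64(0.3)], [0.5, 0.5, np.float64(0.2)], [0.5, 0.55, np.float64(0.2)]]
```

Emit:
carry_out(series="0 0 0.052 0;0 0 0.052 0;0 0 0.052 0;0.025 -0.0545 0 1.73;0.025 -0.0545 0 1.73;0.025 -0.0545 0 1.73;0.025 -0.0545 0 1.73;0.025 -0.0545 0 1.73;0.025 -0.0545 0 1.73;0.025 -0.0545 0 1.73;0.025 -0.0545 0 1.73;0.025 -0.0545 0 1.73;0.0065 -0.059 0 1.73;0.0065 -0.059 0 1.73;0.0065 -0.059 0 1.73;0.0065 -0.059 0 1.73;0.0065 -0.059 0 1.73;0.0065 -0.059 0 1.73;0.0065 -0.059 0 1.73;0.0065 -0.059 0 1.73", jaw=0.3, grip_force=100)

```text
time: 3.7
tool_pos: [0.491, -0.3244, 0.4016]
tcp_rot: [-0.3, 3.126, -0.0]
wrist_force: [0.9, 0.3, 0.8]
width: 0.648
grip_force: 0.0
```

Emit:
carry_out(series="0 0.001 -0.055 0;0 0 -0.055 0;0 0 -0.055 0;0 0 -0.055 0;0 0 -0.055 0;0 0 -0.03 0;0 0 -0.02 0;0 0 0 0;0 0 0 0")

```text
time: 4.82
tool_pos: [0.4923, -0.3222, 0.078]
tcp_rot: [-0.299, 3.125, -0.003]
wrist_force: [0.5, 0.4, 0.2]
width: 0.648
grip_force: 0.0
```

Run:
```python
from h import *
s=bot.read_state(); print(s["tool_pos"],s["q"],s["joint_vel"])
a=eyes.read_camera("top")[0]; b=eyes.read_camera("side")[0]
m=np.zeros((480,800,3),np.uint8)
A=cv2.resize(a[130:240,310:410],None,fx=4,fy=4,interpolation=cv2.INTER_CUBIC);B=cv2.resize(b[210:330,230:330],None,fx=4,fy=4,interpolation=cv2.INTER_CUBIC)
m[:440,:400]=A; m[:,400:]=B; cv2.imwrite("pics/g1.png",m)
```

```text
[ 0.49232666 -0.32221027  0.07795505] [-6.21842338e-01  2.57916450e-01  1.94398872e+00  8.15095495e-06
  9.36805611e-01 -2.38319786e+00] [-0.0001237  -0.01075873 -0.00861532  0.00023144 -0.0014419   0.00088552]
```

View pics/g1.png

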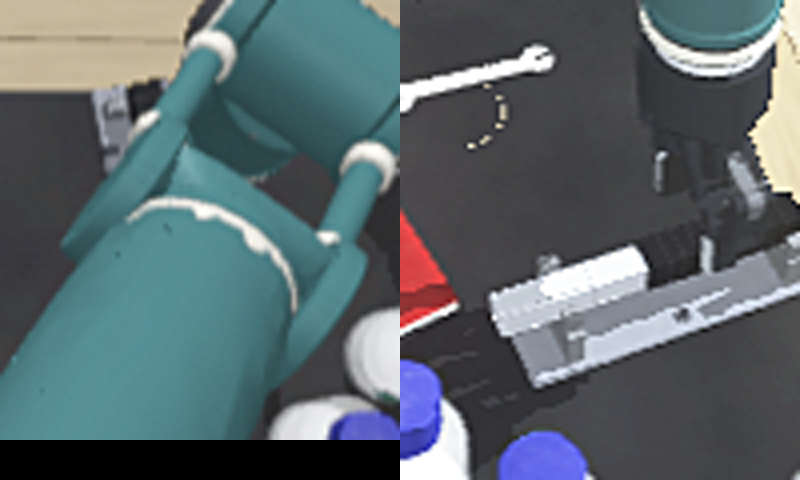

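The gripper straddles the black sleeve, with its fingers at about (700,210) in the right half of the picture. The top view is blocked by the arm. I'll go down and grip.

Emit:
carry_out(series="0 0 -0.02 0;0 0 -0.0165 0;0 0 0 0;0 0 0 0")

```text
time: 5.42
tool_pos: [0.4908, -0.3212, 0.0392]
tcp_rot: [0.299, -3.127, -0.001]
wrist_force: [0.4, -0.2, -0.3]
width: 0.651
grip_force: 0.0
```

Emit:
carry_out(series="0 0 0 0;0 0 0 0;0 0 0 0;0 0 0 0;0 0 0 0", jaw=-1, grip_force=110)

```text
time: 6.05
tool_pos: [0.4917, -0.3218, 0.0407]
tcp_rot: [-0.299, 3.126, -0.002]
wrist_force: [-1.0, -1.1, 4.4]
width: 0.261
grip_force: 108.3
```

Emit:
carry_out(series="0 0 0.01 0;0 0 0.02 0;0 0 0.03 0;0.034 0.0462 0 -4.9;0.034 0.0462 0 -4.9;0.034 0.0462 0 -4.9;0.034 0.0462 0 -4.9;0.034 0.0462 0 -4.9;0.034 0.0462 0 -4.9;0.005 -0.0015 0 0;0 0 -0.03 0;0 0 -0.02 0;0 0 -0.0095 0;0 0 0 0;0 0 0 0;0 0 0 0")

```text
time: 8.05
tool_pos: [0.7011, -0.0459, 0.0417]
tcp_rot: [0.504, 3.099, 0.0]
wrist_force: [0.4, -0.1, -1.6]
width: 0.264
grip_force: 108.3
```

```bash
cat > look.py <<'E'
import sys
from fit import *
np.set_printoptions(precision=4,suppress=True)
n=sys.argv[1]
d={}
for c in("top","side"):
    p,d[c]=eyes.read_camera(c); cv2.imwrite(f"pics/{c}{n}.png",p); np.savez(f"{c}{n}.npz",p=p,d=d[c])
s=bot.read_state(); print(s["time"],s["tool_pos"],s["q"],s["wrist_force"],s["grip_force"])
r=s["tcp_rot"]; M=R.from_rotvec(r).as_matrix(); print("y axis deg",np.degrees(np.arctan2(M[1,1],M[0,1])),"tool z",M[:,2])
E
python3 look.py 2
python3 - <<'E'
from fit import *
np.set_printoptions(precision=4,suppress=True)
m=np.zeros((560,800,3),np.uint8)
for i,(c,(v,u)) in enumerate((("top",(140,190)),("side",(130,230)))):
    p=cv2.imread(f"pics/{c}2.png")[v:v+140,u:u+100]
    m[:,400*i:400*i+400]=cv2.resize(p,None,fx=4,fy=4,interpolation=cv2.INTER_CUBIC)
cv2.imwrite("pics/m2.png",m)
d={"side":np.load("side2.npz")["d"]}
print(fit("hand",[.453,.036,-.32],d,win=.02))
E
```

```text
8.15 [ 0.7007 -0.0458  0.0413] [-0.1007  0.4888  1.6993  0.      0.952  -1.3488] [-0.2691 -0.6522 -1.8861] 108.34032654762268
y axis deg 71.51126345519562 tool z [ 0.0015 -0.0001 -1.    ]
(array([ 0.4518,  0.0332, -0.2984]), np.float64(31.375828904418366), [np.float64(280.4627450980392)])
```

View pics/m2.png

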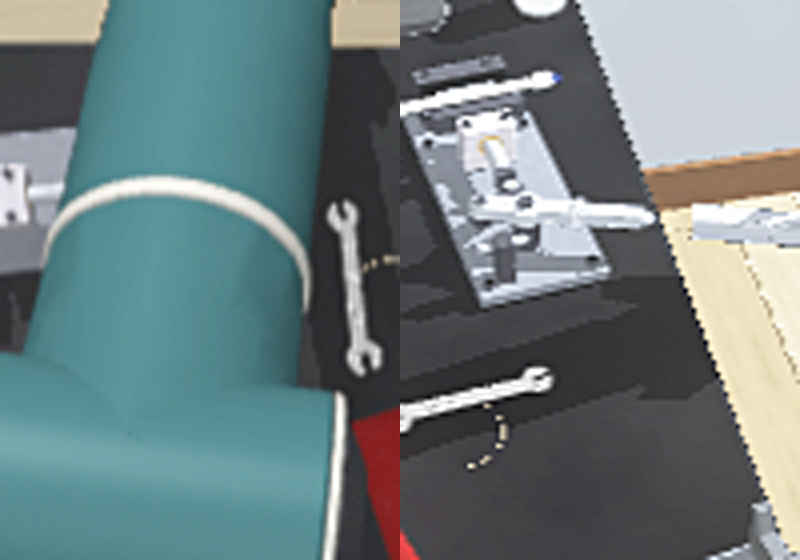

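The side view shows the handle tip at about (268,184) px and the bar mouth just beyond it at about (304,185) px, in line with a gap of roughly 30 mm. The top view is blocked. I'll fit the bar in the side camera relative to the handle.

Run:
```python
import fit as F
from fit import *
np.set_printoptions(precision=4,suppress=True)
d=np.load("side2.npz")["d"]; P=cloud("side",d)
M=((P[...,2]>.025)&(P[...,2]<.08)).astype(float)
a=np.radians(161.5)
tube=lambda x,y,z,a=a:[box(np.array([x,y]),a,.035,.13,.020,z-.01,z+.01)]
W=render("side",[box(np.array([.7007,-.0458]),a,.06,.15,.06,.035,.055)])
f=lambda p:(W*(render("side",tube(*p))-M)**2).sum()
for st in ([.7007,-.0458,.046],[.702,-.044,.048],[.699,-.048,.044]):
    sim=np.vstack([st]+[np.array(st)+e for e in np.eye(3)*.004])
    r=minimize(f,st,method="Nelder-Mead",options=dict(initial_simplex=sim,xatol=1e-5,fatol=1e-3)); print(r.x,r.fun)
g=lambda p:f([p[0],p[1],.046])
r=minimize(g,[.7007,-.0458],method="Nelder-Mead",options=dict(initial_simplex=[[.7,-.046],[.704,-.046],[.7,-.042]])); print(r.x,r.fun)
# edges of mask rows per column at the mouth & handle
for p in ((.4523,.0349,-.3179),):
    print("handle side fit old params err on new img")
D={"side":d}
print(fit("hand",[.4523,.0349,-.3179],{"side":np.load("side0.npz")["d"]},win=.016)[0])
# off-line distance of mouth from handle axis
for h in((.4523,.0349,-.3179),(.4535,.0363,-.3219)):
    e=np.array([np.cos(h[2]),np.sin(h[2])]); n=np.array([-e[1],e[0]])
    for o in (np.array([.7007,-.0458]),r.x):
        m=o+.13*np.array([np.cos(a),np.sin(a)]); print("mouth along",(m-h[:2])@e,"lateral",(m-h[:2])@n)
```

```text
[ 0.7022 -0.0421  0.0411] 7.822607654672787
[ 0.703  -0.0401  0.0394] 7.480512080572328
[ 0.7012 -0.0463  0.045 ] 8.186225267808007
[ 0.7009 -0.0474] 8.31068105027478
handle side fit old params err on new img
[ 0.4518  0.0332 -0.2986]
mouth along 0.13117986282552854 lateral 0.0016347295026099516
mouth along 0.13191403005683755 lateral 0.0001564219450240334
mouth along 0.13047682860776888 lateral 0.00045170058995284203
mouth along 0.13121690318020962 lateral -0.0010236584800942625
```

Emit:
carry_out(series="-0.0095 0.0032 0 0;-0.0095 0.0032 0 0;-0.0095 0.0032 0 0;-0.0047 0.0016 0 0;-0.0047 0.0016 0 0;0 0 0 0;0 0 0 0")

```text
time: 9.02
tool_pos: [0.6625, -0.033, 0.0404]
tcp_rot: [0.505, 3.1, 0.0]
wrist_force: [-0.7, -0.2, -2.3]
width: 0.263
grip_force: 108.3
```

```bash
python3 look.py 3
python3 - <<'E'
import cv2
p=cv2.imread("pics/side3.png")[150:220,220:320]
cv2.imwrite("pics/m3.png",cv2.resize(p,None,fx=7,fy=7,interpolation=cv2.INTER_CUBIC))
E
```

```text
9.125 [ 0.6626 -0.033   0.0404] [-0.0873  0.4284  1.7918 -0.      0.921  -1.3354] [-0.1066  0.9537 -2.0255] 108.3446216583252
y axis deg 71.51255635378548 tool z [ 0.0004 -0.0001 -1.    ]
```

View pics/m3.png

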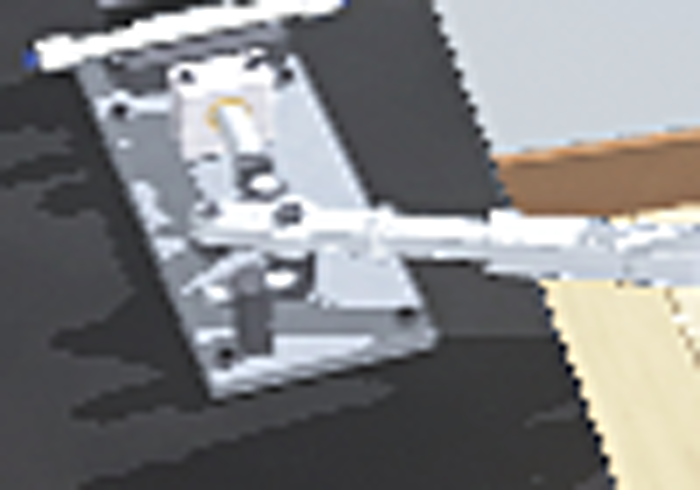

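The bar's mouth has reached the handle's nose at about (291,184) px, in line and with no force. I'll continue the insertion in small steps.

Emit:
carry_out(series="-0.0047 0.0016 0 0;-0.0047 0.0016 0 0;-0.0047 0.0016 0 0;0 0 0 0")

```text
time: 9.62
tool_pos: [0.6474, -0.0279, 0.0402]
tcp_rot: [-0.504, -3.1, 0.0]
wrist_force: [0.6, -0.2, -2.0]
width: 0.26
grip_force: 108.4
```

Emit:
carry_out(series="-0.0057 0.0019 0 0;-0.0057 0.0019 0 0;-0.0057 0.0019 0 0;-0.0038 0.0013 0 0;0 0 0 0")

```text
time: 10.25
tool_pos: [0.6267, -0.0209, 0.0402]
tcp_rot: [-0.504, -3.1, 0.0]
wrist_force: [-0.4, 0.3, -2.8]
width: 0.263
grip_force: 108.3
```

Emit:
carry_out(series="-0.0038 0.0013 0 0;-0.0019 0.0006 0 0;0 0 0 0")

```text
time: 10.62
tool_pos: [0.6213, -0.0191, 0.0403]
tcp_rot: [-0.505, -3.1, -0.0]
wrist_force: [-0.4, 0.0, -2.8]
width: 0.26
grip_force: 108.3
```

Emit:
carry_out(series="-0.001 0.0003 0 0;-0.001 0.0003 0 0;0 0 0 0")

```text
time: 11.0
tool_pos: [0.6201, -0.0187, 0.0405]
tcp_rot: [0.504, 3.1, -0.0]
wrist_force: [1.7, -1.4, -2.3]
width: 0.264
grip_force: 108.3
```

Emit:
carry_out(series="-0.001 0.0003 0 0;0 0 0 0;0 0 0 0")

```text
time: 11.38
tool_pos: [0.62, -0.0186, 0.0409]
tcp_rot: [0.504, 3.098, -0.0]
wrist_force: [4.6, -2.1, -2.6]
width: 0.264
grip_force: 108.3
```

Emit:
carry_out(series="-0.001 0.0003 0 0;0 0 0 0;0 0 0 0")

```text
time: 11.75
tool_pos: [0.62, -0.0185, 0.0413]
tcp_rot: [0.503, 3.096, -0.0]
wrist_force: [6.2, -3.1, -3.7]
width: 0.264
grip_force: 108.2
```

The bar is on the shoulder, and the contact point agrees with the pivot seen by the cameras. I'll back off about 4 mm radially and work out the arc about the pivot.

Run:
```python
import numpy as np
Pv=np.array([.4545,.0365]); r=.178; C=np.array([.6175,-.018])
for a in [-18.45]+list(-18.45-3*np.arange(1,31)):
    t=Pv+r*np.array([np.cos(np.radians(a)),np.sin(np.radians(a))]); print(round(a,2),"%.4f %.4f"%tuple(t-C),"at %.4f %.4f"%tuple(t)); C=C+np.round(t-C,4)
```

```text
-18.45 0.0059 -0.0018 at 0.6234 -0.0198
-21.45 -0.0032 -0.0088 at 0.6202 -0.0286
-24.45 -0.0037 -0.0086 at 0.6165 -0.0372
-27.45 -0.0040 -0.0084 at 0.6125 -0.0456
-30.45 -0.0046 -0.0081 at 0.6079 -0.0537
-33.45 -0.0049 -0.0079 at 0.6030 -0.0616
-36.45 -0.0053 -0.0077 at 0.5977 -0.0693
-39.45 -0.0058 -0.0073 at 0.5919 -0.0766
-42.45 -0.0061 -0.0070 at 0.5858 -0.0836
-45.45 -0.0064 -0.0067 at 0.5794 -0.0903
-48.45 -0.0068 -0.0064 at 0.5726 -0.0967
-51.45 -0.0072 -0.0060 at 0.5654 -0.1027
-54.45 -0.0074 -0.0056 at 0.5580 -0.1083
-57.45 -0.0077 -0.0052 at 0.5503 -0.1135
-60.45 -0.0080 -0.0048 at 0.5423 -0.1183
-63.45 -0.0082 -0.0044 at 0.5341 -0.1227
-66.45 -0.0085 -0.0040 at 0.5256 -0.1267
-69.45 -0.0086 -0.0035 at 0.5170 -0.1302
-72.45 -0.0088 -0.0030 at 0.5082 -0.1332
-75.45 -0.0090 -0.0026 at 0.4992 -0.1358
-78.45 -0.0091 -0.0021 at 0.4901 -0.1379
-81.45 -0.0091 -0.0016 at 0.4810 -0.1395
-84.45 -0.0093 -0.0012 at 0.4717 -0.1407
-87.45 -0.0093 -0.0006 at 0.4624 -0.1413
-90.45 -0.0093 -0.0002 at 0.4531 -0.1415
-93.45 -0.0093 0.0003 at 0.4438 -0.1412
-96.45 -0.0093 0.0008 at 0.4345 -0.1404
-99.45 -0.0092 0.0013 at 0.4253 -0.1391
-102.45 -0.0092 0.0018 at 0.4161 -0.1373
-105.45 -0.0090 0.0022 at 0.4071 -0.1351
-108.45 -0.0089 0.0027 at 0.3982 -0.1324
```

Emit:
carry_out(series="0.0059 -0.0018 0 0;-0.0032 -0.0088 0 -3;-0.0037 -0.0086 0 -3;-0.0040 -0.0084 0 -3;0 0 0 0;0 0 0 0")

```text
time: 12.5
tool_pos: [0.6119, -0.0454, 0.04]
tcp_rot: [-0.745, -3.05, 0.0]
wrist_force: [-0.3, -0.5, -0.6]
width: 0.264
grip_force: 108.5
```

Emit:
carry_out(series="-0.0046 -0.0081 0 -3;-0.0049 -0.0079 0 -3;-0.0053 -0.0077 0 -3;-0.0058 -0.0073 0 -3;-0.0061 -0.0070 0 -3;0 0 0 0;0 0 0 0")

```text
time: 13.38
tool_pos: [0.5856, -0.0832, 0.0401]
tcp_rot: [-1.136, -2.928, 0.0]
wrist_force: [0.2, -1.1, -1.4]
width: 0.259
grip_force: 108.5
```

Emit:
carry_out(series="-0.0064 -0.0067 0 -3;-0.0068 -0.0064 0 -3;-0.0072 -0.0060 0 -3;-0.0074 -0.0056 0 -3;0 0 0 0;0 0 0 0")

```text
time: 14.12
tool_pos: [0.5588, -0.1078, 0.0404]
tcp_rot: [1.436, 2.793, 0.001]
wrist_force: [2.4, 1.9, -3.0]
width: 0.261
grip_force: 108.3
```

Emit:
carry_out(series="-0.0077 -0.0052 0 -3;-0.0080 -0.0048 0 -3;0 0 0 0;0 0 0 0")

```text
time: 14.62
tool_pos: [0.5438, -0.1176, 0.0406]
tcp_rot: [1.579, 2.713, 0.003]
wrist_force: [4.7, 2.9, -4.3]
width: 0.263
grip_force: 108.1
```

Emit:
carry_out(series="-0.0082 -0.0044 0 -3;-0.0085 -0.0040 0 -3;0 0 0 0;0 0 0 0")

```text
time: 15.12
tool_pos: [0.5276, -0.1262, 0.0406]
tcp_rot: [1.718, 2.626, 0.003]
wrist_force: [6.0, 2.9, -5.1]
width: 0.26
grip_force: 108.0
```

Emit:
carry_out(series="-0.0086 -0.0035 0 -3;-0.0088 -0.0030 0 -3;0 0 0 0;0 0 0 0")

```text
time: 15.62
tool_pos: [0.5103, -0.1331, 0.0407]
tcp_rot: [1.853, 2.533, 0.003]
wrist_force: [6.1, 1.7, -5.4]
width: 0.261
grip_force: 108.1
```

```bash
python3 look.py 4
python3 - <<'E'
import cv2, numpy as np
m=np.zeros((500,800,3),np.uint8)
for i,(c,(v,u)) in enumerate((("top",(130,170)),("side",(140,210)))):
    p=cv2.imread(f"pics/{c}4.png")[v:v+100,u:u+80]
    m[:,400*i:400*i+400]=cv2.resize(p,None,fx=5,fy=5,interpolation=cv2.INTER_CUBIC)
cv2.imwrite("pics/m4.png",m)
E
```

```text
15.725 [ 0.5103 -0.1331  0.0407] [-0.3026  0.2057  2.095   0.0007  0.8372 -0.6108] [ 6.7999  2.6852 -5.512 ] 108.07425141334534
y axis deg 17.63254373631357 tool z [ 0.0036 -0.0006 -1.    ]
```

View pics/m4.png

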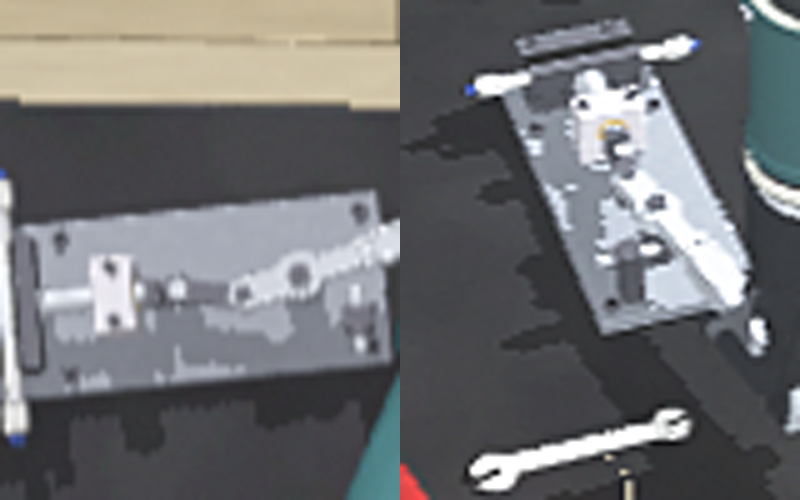

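The top view shows the bar fully on near the shoulder, the handle about 0.25 rad before dead point and the column at the jaws. The pivot is at about (230,185) px and the plate edges are clear. I'll get the vise heading from those edges.

Run:
```python
from h import *
q=onplane("top",[(176,175),(245,168),(176,209),(248,202),(245,168),(248,202)],.012)
for i in(0,2,4):
    v=q[i+1]-q[i]; print(q[i],q[i+1],np.degrees(np.arctan2(v[1],v[0])))
print(onplane("top",[(230,185.4)],.055))
```

```text
[0.48663458 0.20190783 0.012     ] [ 0.51159136 -0.0084593   0.012     ] -83.23437095203327
[0.38257285 0.19778362 0.012     ] [ 0.40735315 -0.01952069  0.012     ] -83.49437701252829
[ 0.51159136 -0.0084593   0.012     ] [ 0.40735315 -0.01952069  0.012     ] -173.9426471031487
[[0.45123042 0.0334814  0.055     ]]
```

Emit:
carry_out(series="-0.0090 -0.0026 0 -3;-0.0091 -0.0021 0 -3;0 0 0 0;0 0 0 0")

```text
time: 16.23
tool_pos: [0.4919, -0.1382, 0.0408]
tcp_rot: [1.983, 2.433, 0.002]
wrist_force: [6.3, -0.2, -5.8]
width: 0.263
grip_force: 108.2
```

Emit:
carry_out(series="-0.0046 -0.0008 0 -1.5;-0.0045 -0.0008 0 -1.5;0 0 0 0;0 0 0 0")

```text
time: 16.73
tool_pos: [0.4821, -0.1398, 0.0407]
tcp_rot: [2.048, 2.38, 0.001]
wrist_force: [4.4, -1.7, -2.3]
width: 0.264
grip_force: 108.5
```

Emit:
carry_out(series="-0.0046 -0.0006 0 -1.5;-0.0047 -0.0006 0 -1.5;0 0 0 0;0 0 0 0")

```text
time: 17.23
tool_pos: [0.4694, -0.14, 0.0395]
tcp_rot: [-2.107, -2.324, 0.004]
wrist_force: [-4.5, -0.0, 0.8]
width: 0.265
grip_force: 109.3
```

Emit:
carry_out(series="-0.0024 -0.0002 0 -0.75;0 0 0 0;0 0 0 0")

```text
time: 17.6
tool_pos: [0.4685, -0.1404, 0.0398]
tcp_rot: [-2.126, -2.311, 0.001]
wrist_force: [-3.4, 2.5, -1.0]
width: 0.262
grip_force: 109.0
```

Emit:
carry_out(series="-0.001 -0.0001 0 -0.3;0 0 0 0;0 0 0 0")

```text
time: 17.98
tool_pos: [0.4682, -0.1409, 0.0401]
tcp_rot: [-2.133, -2.306, 0.0]
wrist_force: [-4.0, 2.4, -2.5]
width: 0.265
grip_force: 108.9
```

Emit:
carry_out(series="-0.001 0 0 -0.3;0 0 0 0;0 0 0 0")

```text
time: 18.35
tool_pos: [0.4674, -0.1411, 0.0403]
tcp_rot: [2.139, 2.3, -0.0]
wrist_force: [-2.4, -0.3, -3.5]
width: 0.262
grip_force: 108.8
```

Emit:
carry_out(series="-0.0012 0 0 -0.4;0 0 0 0;-0.0012 0 0 -0.4;0 0 0 0;0 0 0 0")

```text
time: 18.98
tool_pos: [0.4646, -0.1412, 0.0402]
tcp_rot: [-2.155, -2.286, 0.001]
wrist_force: [-4.7, -1.4, -2.5]
width: 0.261
grip_force: 108.9
```

Emit:
carry_out(series="-0.0012 0 0 -0.4;0 0 0 0;-0.0012 0 0 -0.4;0 0 0 0;0 0 0 0")

```text
time: 19.6
tool_pos: [0.4624, -0.1408, 0.0402]
tcp_rot: [-2.171, -2.27, 0.0]
wrist_force: [-3.7, -1.2, -2.0]
width: 0.263
grip_force: 108.8
```

Emit:
carry_out(series="-0.0012 0 0 -0.4;-0.0012 0 0 -0.4;-0.0012 0 0 -0.4;0 0 0 0")

```text
time: 20.1
tool_pos: [0.4595, -0.141, 0.0405]
tcp_rot: [2.195, 2.247, 0.001]
wrist_force: [-1.3, -0.7, -2.8]
width: 0.262
grip_force: 108.7
```

Emit:
carry_out(series="0 0 0 0;0 0 0 0")

```text
time: 20.35
tool_pos: [0.4594, -0.141, 0.0405]
tcp_rot: [2.195, 2.247, 0.001]
wrist_force: [-0.8, 0.9, -2.9]
width: 0.26
grip_force: 108.7
```

Emit:
carry_out(series="-0.001 0 0 -0.3;0 0 0 0;0 0 0 0")

```text
time: 20.72
tool_pos: [0.4583, -0.1411, 0.0405]
tcp_rot: [2.2, 2.241, 0.001]
wrist_force: [-0.6, -0.7, -0.4]
width: 0.265
grip_force: 115.0
```

```bash
python3 look.py 5
python3 - <<'E'
import cv2, numpy as np
m=np.zeros((500,800,3),np.uint8)
for i,(c,(v,u)) in enumerate((("top",(130,170)),("side",(140,210)))):
    p=cv2.imread(f"pics/{c}5.png")[v:v+100,u:u+80]
    m[:,400*i:400*i+400]=cv2.resize(p,None,fx=5,fy=5,interpolation=cv2.INTER_CUBIC)
cv2.imwrite("pics/m5.png",m)
E
```

```text
20.825 [ 0.4582 -0.141   0.0404] [-0.3507  0.1254  2.1922  0.0003  0.8235 -0.3692] [-0.7053  2.3969 -3.8698] 116.20144486427307
y axis deg 1.050366605864764 tool z [ 0.0006 -0.     -1.    ]
```

View pics/m5.png

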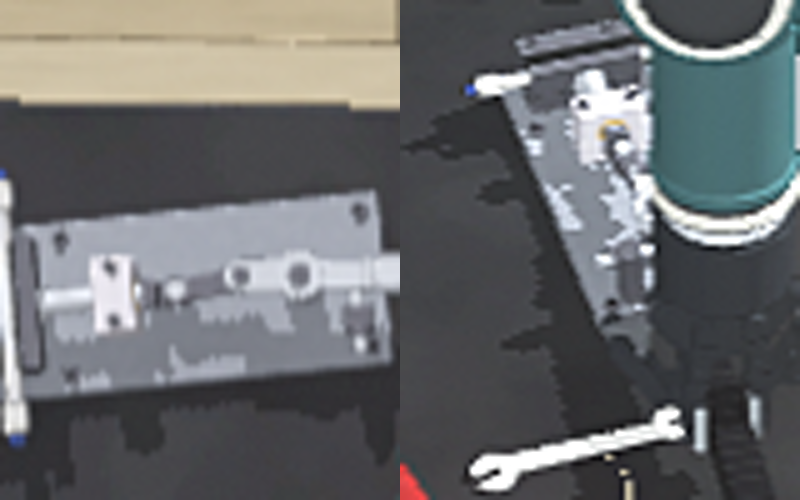

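The handle is now past dead point: the link pin is above the pivot–plunger line in the top view, and the stop screw is at about (241,192) px. The clamp's pull has dropped to about zero, so the handle appears to be on the stop. I'll nudge slightly to confirm.

Emit:
carry_out(series="-0.001 0 0 -0.3;0 0 0 0;0 0 0 0")

```text
time: 21.2
tool_pos: [0.4569, -0.141, 0.0403]
tcp_rot: [-2.207, -2.236, -0.0]
wrist_force: [0.5, 0.2, -2.4]
width: 0.263
grip_force: 116.7
```

```bash
python3 look.py 6
python3 - <<'E'
import numpy as np
for a,b in((4,5),(5,6)):
    A=np.load(f"top{a}.npz")["p"].astype(int)[175:195,234:248]; B=np.load(f"top{b}.npz")["p"].astype(int)[175:195,234:248]
    print(a,b,abs(A-B).mean(),abs(A-B).max())
E
```

```text
21.3 [ 0.4569 -0.141   0.0403] [-0.3513  0.1237  2.1945 -0.0001  0.8233 -0.3647] [-0.7467 -0.5246 -0.8591] 116.66537046432495
y axis deg 0.7695043353286686 tool z [ 0.0001 -0.0001 -1.    ]
4 5 27.823809523809523 170
5 6 1.4142857142857144 33
```

Emit:
carry_out(series="-0.001 0 0 -0.3;0 0 0 0;0 0 0 0")

```text
time: 21.68
tool_pos: [0.4561, -0.141, 0.0404]
tcp_rot: [2.212, 2.23, 0.0]
wrist_force: [0.5, -3.6, -0.4]
width: 0.267
grip_force: 116.6
```

```bash
python3 look.py 7
python3 - <<'E'
import numpy as np
for a,b in((5,6),(6,7),(5,7)):
    A=np.load(f"top{a}.npz")["p"].astype(int)[175:195,234:248]; B=np.load(f"top{b}.npz")["p"].astype(int)[175:195,234:248]
    print(a,b,abs(A-B).mean(),abs(A-B).max())
E
```

```text
21.775 [ 0.456  -0.141   0.0403] [-0.352   0.1221  2.1963  0.0001  0.823  -0.3602] [ 1.2307  4.0117 -5.6156] 116.35438442230225
y axis deg 0.4637954849740225 tool z [ 0.0002 -0.     -1.    ]
5 6 1.4142857142857144 33
6 7 1.525 30
5 7 2.2130952380952382 36
```

Run:
```python
import numpy as np
L={k:np.load(f"top{k}.npz")["p"].astype(int) for k in(4,5,6,7)}
for n,s in(("link+handle",np.s_[180:192,214:242]),("far handle",np.s_[178:192,236:243]),("bar end",np.s_[178:195,243:249]),("static plate",np.s_[170:180,200:228]),("jawplunger",np.s_[180:200,174:196])):
    print(n,[(a,b,round(abs(L[a]-L[b])[s].mean(),2)) for a,b in((4,5),(5,6),(6,7),(5,7))])
```

```text
link+handle [(4, 5, np.float64(18.0)), (5, 6, np.float64(0.8)), (6, 7, np.float64(1.4)), (5, 7, np.float64(1.56))]
far handle [(4, 5, np.float64(25.6)), (5, 6, np.float64(0.64)), (6, 7, np.float64(1.06)), (5, 7, np.float64(1.18))]
bar end [(4, 5, np.float64(48.05)), (5, 6, np.float64(4.17)), (6, 7, np.float64(3.87)), (5, 7, np.float64(6.29))]
static plate [(4, 5, np.float64(1.29)), (5, 6, np.float64(0.42)), (6, 7, np.float64(0.46)), (5, 7, np.float64(0.44))]
jawplunger [(4, 5, np.float64(1.4)), (5, 6, np.float64(0.38)), (6, 7, np.float64(0.38)), (5, 7, np.float64(0.4))]
```

Emit:
carry_out(series="-0.001 0 0 -0.3;0 0 0 0;-0.001 0 0 -0.3;0 0 0 0;0 0 0 0")

```text
time: 22.4
tool_pos: [0.4545, -0.1411, 0.0405]
tcp_rot: [2.224, 2.218, 0.001]
wrist_force: [3.5, -3.3, -1.5]
width: 0.261
grip_force: 118.8
```

```bash
python3 look.py 8
python3 - <<'E'
import numpy as np
L={k:np.load(f"top{k}.npz")["p"].astype(int) for k in(5,6,7,8)}
for n,s in(("link+handle",np.s_[180:192,214:242]),("far handle",np.s_[178:192,236:243]),("bar end",np.s_[178:195,243:249]),("static plate",np.s_[170:180,200:228])):
    print(n,[(a,b,round(abs(L[a]-L[b])[s].mean(),2)) for a,b in((7,8),(5,8))])
E
```

```text
22.5 [ 0.4544 -0.1411  0.0405] [-0.3535  0.1186  2.1998  0.0002  0.8221 -0.3511] [ 4.407   3.7466 -5.0626] 118.62154126167297
y axis deg -0.14636811206763056 tool z [ 0.001  -0.0002 -1.    ]
link+handle [(7, 8, np.float64(1.41)), (5, 8, np.float64(2.27))]
far handle [(7, 8, np.float64(1.45)), (5, 8, np.float64(2.01))]
bar end [(7, 8, np.float64(3.49)), (5, 8, np.float64(5.6))]
static plate [(7, 8, np.float64(0.45)), (5, 8, np.float64(0.42))]
```

The handle pushes back about 4 N, so it is on the stop. I'll ease the bar back to zero load and draw it off along the handle axis.

Emit:
carry_out(series="0.0015 0 0 0.5;0 0 0 0;0 0 0 0")

```text
time: 22.88
tool_pos: [0.4554, -0.141, 0.0403]
tcp_rot: [2.214, 2.229, -0.0]
wrist_force: [3.7, 1.6, -2.2]
width: 0.263
grip_force: 118.8
```

Emit:
carry_out(series="0 -0.003 0 0;0 -0.005 0 0;0 0 0 0")

```text
time: 23.25
tool_pos: [0.4554, -0.1494, 0.0403]
tcp_rot: [2.215, 2.228, -0.0]
wrist_force: [4.0, 0.6, -1.9]
width: 0.261
grip_force: 118.9
```

Emit:
carry_out(series="0.0007 -0.005 0 0;0.0007 -0.005 0 0;0 -0.006 0 0;0 0 0 0")

```text
time: 23.75
tool_pos: [0.4563, -0.1655, 0.0401]
tcp_rot: [-2.214, -2.228, 0.001]
wrist_force: [0.2, 3.5, -4.3]
width: 0.262
grip_force: 119.2
```

Emit:
carry_out(series="0 -0.007 0 0;0 -0.007 0 0;0 -0.007 0 0;0 0 0 0")

```text
time: 24.25
tool_pos: [0.4569, -0.1866, 0.0403]
tcp_rot: [2.215, 2.228, -0.0]
wrist_force: [1.5, 2.1, -5.9]
width: 0.26
grip_force: 120.3
```

Emit:
carry_out(series="0 -0.007 0 0;0 -0.007 0 0;0 -0.007 0 0;0 -0.01 0 0;0 -0.01 0 0;0 0 0 0")

```text
time: 25.0
tool_pos: [0.457, -0.228, 0.0404]
tcp_rot: [2.215, 2.227, 0.0]
wrist_force: [0.4, 0.7, -2.1]
width: 0.26
grip_force: 112.5
```

```bash
python3 look.py 9
python3 - <<'E'
import cv2, numpy as np
m=np.zeros((500,800,3),np.uint8)
for i,(c,(v,u)) in enumerate((("top",(130,170)),("side",(140,230)))):
    p=cv2.imread(f"pics/{c}9.png")[v:v+100,u:u+80]
    m[:,400*i:400*i+400]=cv2.resize(p,None,fx=5,fy=5,interpolation=cv2.INTER_CUBIC)
cv2.imwrite("pics/m9.png",m)
E
```

```text
25.1 [ 0.4567 -0.2271  0.0402] [-0.5104  0.1793  2.1287  0.0002  0.8339 -0.5163] [-0.6548  0.722  -2.1598] 112.5077748298645
y axis deg 0.3292678799113579 tool z [-0.0002  0.0003 -1.    ]
```

View pics/m9.png

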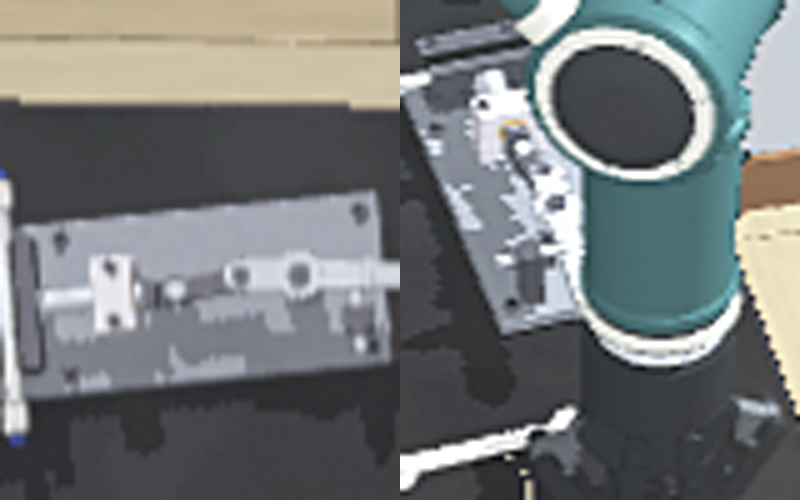

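The bar is off the handle, and the handle stays on its stop in the top view, straight at row ≈185 px. I'll lift, turn back and hover over the rest.

Emit:
carry_out(series="0 0 0.02 0;0 0 0.04 0;0 0 0 10.06;0 0 0 10.06;0 0 0 10.06;0 0 0 10.06;0 0 0 10.06;0.0069 -0.0189 0 10.06;0.0069 -0.0189 0 10.06;0.0069 -0.0189 0 10.06;0.0069 -0.0189 0 10.06;0.0069 -0.0189 0 10.06;0 0 0 0;0 0 0 0;0 0 0 0;0 0 0 0")

```text
time: 27.1
tool_pos: [0.4911, -0.3208, 0.1002]
tcp_rot: [0.3, -3.127, -0.0]
wrist_force: [0.8, 0.6, -2.8]
width: 0.264
grip_force: 112.3
```

```bash
python3 look.py 10
python3 - <<'E'
import cv2, numpy as np
from fit import *
np.set_printoptions(precision=4,suppress=True)
p=cv2.imread("pics/side10.png")[200:320,230:360]
cv2.imwrite("pics/m10.png",cv2.resize(p,None,fx=5,fy=5,interpolation=cv2.INTER_CUBIC))
# side-camera tube fit with pitch: held bar, z~0.105
d=np.load("side10.npz")["d"]; P=cloud("side",d); M=((P[...,2]>.085)&(P[...,2]<.13)).astype(float)
a=np.radians(190.9); e=np.array([np.cos(a),np.sin(a)])
def tube(p,lo=.035,hi=.13,w=.01):
    b=box(np.array(p[:2]),a,lo,hi,2*w,-w,w); b[:,2]+=p[2]+p[3]*((b[:,:2]-np.array(p[:2]))@e); return b
st=np.array([.491,-.3216,.1055,0.])
W=render("side",[tube(st,.045,.16,.03)])
f=lambda p:(W*(render("side",[tube(p)])-M)**2).sum()
sim=np.vstack([st]+[st+x for x in np.diag([.004,.004,.004,.05])])
r=minimize(f,st,method="Nelder-Mead",options=dict(initial_simplex=sim,xatol=1e-5,fatol=1e-3,maxiter=2000)); print(r.x,r.fun)
Q=P[M>0]; Q=Q[((Q[:,:2]-st[:2])@e>.045)&((Q[:,:2]-st[:2])@e<.128)]; s=(Q[:,:2]-st[:2])@e
t=[ (lo,np.percentile(Q[(s>=lo)&(s<lo+.02),2],85).round(4)) for lo in(.045,.065,.085,.105)]; print(len(Q),s.max(),t)
E
```

```text
27.2 [ 0.4913 -0.3211  0.1004] [-0.6214  0.23    1.931   0.      0.9806 -2.3836] [ 0.5544 -0.6108 -2.5933] 112.35016465187073
y axis deg 100.96582141134928 tool z [ 0.  0. -1.]
[ 0.4902 -0.3219  0.1048  0.0028] 15.521312014232835
504 0.12798638658148456 [(0.045, np.float64(0.1154)), (0.065, np.float64(0.1152)), (0.085, np.float64(0.1157)), (0.105, np.float64(0.116))]
```

View pics/m10.png

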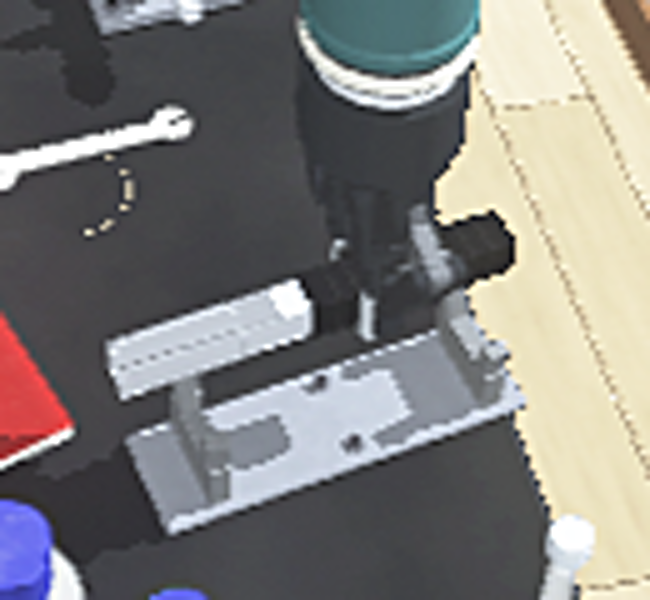

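The held bar is level, mouth at about (253,277) px, and lined up over both notches. I'll lower it.

Emit:
carry_out(series="0.0003 -0.0006 -0.02 0;0 0 -0.02 0;0 0 -0.01 0;0 0 -0.005 0;0 0 -0.004 0;0 0 0 0;0 0 0 0")

```text
time: 28.08
tool_pos: [0.492, -0.3223, 0.0418]
tcp_rot: [-0.3, 3.126, -0.001]
wrist_force: [-1.1, -0.6, -2.8]
width: 0.264
grip_force: 112.8
```

Emit:
carry_out(series="0 0 -0.001 0;0 0 0 0;0 0 0 0")

```text
time: 28.45
tool_pos: [0.492, -0.3223, 0.0407]
tcp_rot: [-0.3, 3.127, -0.001]
wrist_force: [0.2, -0.6, -0.5]
width: 0.266
grip_force: 112.9
```

Emit:
carry_out(series="0 0 -0.0005 0;0 0 0 0;0 0 0 0")

```text
time: 28.82
tool_pos: [0.492, -0.3223, 0.0407]
tcp_rot: [-0.3, 3.127, -0.001]
wrist_force: [-1.8, 0.3, 5.0]
width: 0.265
grip_force: 113.2
```

Emit:
carry_out(series="0 0 0 0;0 0 0 0;0 0 0 0;0 0 0 0;0 0 0 0", jaw=0.3)

```text
time: 29.45
tool_pos: [0.4916, -0.3221, 0.0397]
tcp_rot: [0.3, -3.127, -0.0]
wrist_force: [-0.6, -0.4, 0.2]
width: 0.65
grip_force: 0.0
```

Emit:
carry_out(series="0 0 0.01 0;0 0 0.02 0;0 0 0.04 0;0 0 0.05 0;0 0 0.05 0;0 0 0.05 0;0 0 0 0")

```text
time: 30.32
tool_pos: [0.4945, -0.3241, 0.2682]
tcp_rot: [-0.299, 3.117, -0.014]
wrist_force: [0.3, 0.1, -0.6]
width: 0.651
grip_force: 0.0
```

Emit:
carry_out(series="-0.01 0.055 0.01 -4;-0.01 0.055 0.01 -4;-0.01 0.055 0.01 -4;0 0.055 0 -4;0 0.055 0 -4;0 0.055 0 -4;0 0.055 0 -4;0 0 0 0;0 0 0 0")

```text
time: 31.45
tool_pos: [0.4612, 0.0629, 0.2898]
tcp_rot: [-0.463, -3.107, 0.001]
wrist_force: [0.2, -0.1, -0.7]
width: 0.645
grip_force: 0.0
```

```bash
python3 look.py 11
python3 - <<'E'
from fit import *
np.set_printoptions(precision=4,suppress=True)
for c in("top","side"):
    for n in("0","11"): print(c,n,fit("bar",[.491,-.320,-2.95],{c:np.load(c+n+".npz")["d"]})[:2])
m=np.zeros((560,800,3),np.uint8)
for i,(c,(v,u)) in enumerate((("top",(130,160)),("side",(130,210)))):
    s,w=(3.2,125) if i==0 else (3.2,125)
    p=cv2.imread(f"pics/{c}11.png")[v:v+175,u:u+w] if i else cv2.imread(f"pics/{c}11.png")[100:275,150:400]
    m[:,400*i:400*i+400]=cv2.resize(p,(400,560),interpolation=cv2.INTER_CUBIC) if i else cv2.copyMakeBorder(cv2.resize(p,(400,280),interpolation=cv2.INTER_CUBIC),0,280,0,0,cv2.BORDER_CONSTANT)
cv2.imwrite("pics/m11.png",m)
E
```

```text
31.55 [0.4615 0.0619 0.2898] [ 0.0801 -0.1673  1.9731 -0.0005  1.336  -1.1922] [-0.1839 -0.7168  0.2287] 0.0
y axis deg 72.90637146237934 tool z [-0.0001 -0.0005 -1.    ]
top 0 (array([ 0.4918, -0.3212, -2.9516]), np.float64(24.205455277382))
top 11 (array([ 0.4921, -0.3221, -2.9467]), np.float64(24.30907702165834))
side 0 (array([ 0.4897, -0.3226, -2.9538]), np.float64(45.13623297223541))
side 11 (array([ 0.4906, -0.323 , -2.9427]), np.float64(46.08360139011391))
```

View pics/m11.png

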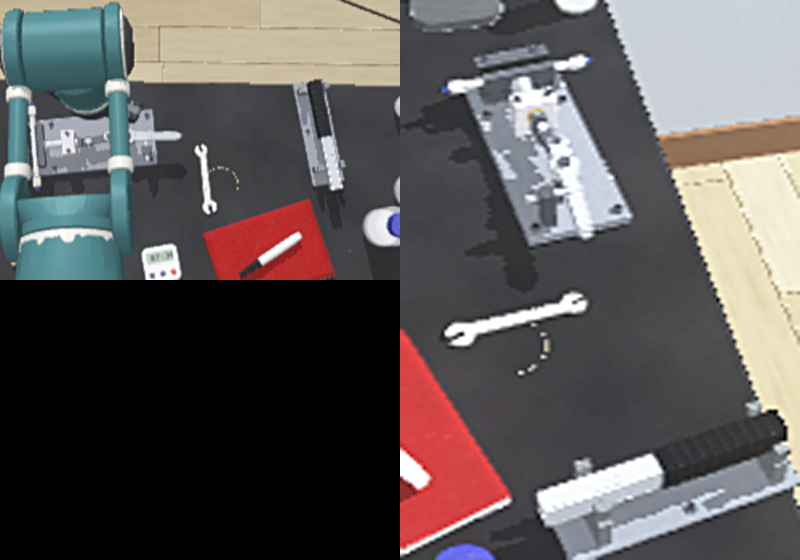

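The bar is back in both notches, within 1 mm of where it started. The handle is on its stop, the column is clamped and the spanner has not moved. I'll check the handle angle and hand the job in.

Run:
```python
from fit import *
np.set_printoptions(precision=4,suppress=True)
for c in("top","side"):
    x,f,_=fit("hand",[.4535,.0363,-1.56],{c:np.load(c+"11.npz")["d"]},win=.02); print(c,x,f,"past dead rad",-1.457-x[2])
    if c=="top": ok=-1.457-x[2]
print(bot.finish_job() if ok>.06 else "check")
```

```text
top [ 0.4566  0.0369 -1.5557] 1.85041138023837 past dead rad 0.09866376791572584
side [ 0.4512  0.0357 -1.5161] 7.419069588619761 past dead rad 0.059080716179814585
the job is handed in; nothing more can be done
None
```

I handed the job in without seeing the verdict: the handle rests on its stop about 0.06–0.1 rad past dead point, the bar is back in both notches within about 1 mm, the column looks clamped (jaw force not measured), and the spanner looks unmoved (flask and beaker not checked at the end).

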